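Draw the stuck follower out of the press mould with its screw-in puller

ROBOT

A 7-joint arm with a two-finger parallel gripper is mounted at the origin on a cart in front of the work surface, level with it; the furniture and walls round the work are solid. World frame = base frame: x ahead of the robot, y to its left, z up, the work surface at z = 0. Lengths are in m, angles in rad, forces in N, time in s.
With the tool pointing down it reaches from about 0.35 to 0.9 m from the base axis. Payload 8.1 kg.
Tool frame: the origin (TCP) lies midway between the tips of the shut fingers; the grasp point (between the pads) lies 19 mm behind it; z points along the fingers, y is the line along which they close (so a half turn about z gives the same grasp; the last joint's range is limited). The gripper opens to 92 mm and grips with 3 to 60 N. Pads are 19 mm wide; open, the fingers measure 130 mm over their backs; the gripper's body (75 mm by 190 mm) begins 47 mm behind the grasp point.
Start: joints at [1.061, 0.434, 0.025, 1.573, -0.012, 1.134, -0.075], TCP at [0.247, -0.574, 0.227] pointing down, gripper open.
Joint ranges: [-2.62, 2.62], [-0.44, 2.09], [-1.27, 1.32], [0.08, 2.57], [-1.32, 4.46], [0.12, 2], [-2.74, 2.74]. Speed limits (rad/s): [2.22, 2.22, 3.01, 3.01, 3.14, 3.14, 3.14].

INTERFACE

Orientations are given as a rotation vector (axis times angle).
In Python, from cell import observe, get_image, camera_model, sign_off, recognise, silhouettes gives the robot as it stands.
- The arm moves only by the tool apply_moves, never from a script. Its argument "motion" is a list of rows, each an object of numbers: "x", "y", "z": the shift along the world's x, y, z in cm; "yaw": the turn about the world's z in degrees; "hand": the opening, from -1 (shut) to 1 (fully open), so that 0 is half open. In form: [{"x": .., "y": .., "z": .., "yaw": .., "hand": ..}, ...]. A call has 1 to 10 rows; each row is the pose to reach, as a shift and turn from the pose commanded when the call began; what a row does not reach only later rows make up. A row lasts 1/8 s, in which the tool goes at most 62.5 mm and 10.7 degrees, less where a joint would pass 70% of its speed; a pose out of reach is approached as far as the arm can. A call with a gripper value outside its range is refused whole. The fingers move at their own pace and stop on an object; "newtons" is the grip in N (left out, the last holds). Time passes only in rows, so rows that repeat a pose let the fingers close. It gives the time, the measured TCP pose, the force, the opening and the grip force at its end, in the units of the state.
- observe(): the state, without advancing time (a new reading comes with each control period).
- get_image(name): name is "scene" or "top" or "wrist"; returns the picture (400x640x3 uint8, blue, green, red); there is no depth.
- camera_model(name): a dict with "camera_matrix" (3x3 intrinsics, pixels), "T" (4x4, takes a point from camera to world coordinates). Camera axes: x right, y up, looking along -z (the intrinsics and any distortion apply to the point x, -y, -z); pixel columns grow to the right and rows downward; lengths in m; the calibration is good to about 2 mm. The wrist camera is an equidistant fisheye: a pixel r from the principal point sees the ray r / f radians off the axis. A picture is of the moment at which its call begins: read the wrist's pose just before it. camera_model takes no time and is no camera call; for the wrist camera it gives the pose at the moment of the call.
- sign_off(): hands the job in; it is judged then, once.
Trained networks look in the newest picture that a camera, given by its name, has taken for a name from the list of things; names that differ only in an ending like _2 or _b are one class to them, and where a whole thing is asked for, a point or a joint stands for the part that bears it (a point fixed in the world has none). Each returns a list of dicts, best first, with "p" (0 to 1); they miss things now and then, are a little off and sometimes report something else, mostly with a low value. They report only what shows in the picture. A call takes as long as a camera call.
- recognise(query, camera): "rect" ([left, top, right, bottom] in pixels, round what is visible of it).
- silhouettes(query, camera): "mask" (400x640 bool, what is visible of it) and "rect" ([left, top, right, bottom] in pixels, round what is visible of it).
The state is a dict: "clock": time; "joints": joint angles; "dq": joint speeds; "joint_efforts": joint torques, N m; "position": TCP position; "ee_rot": TCP orientation; "force": force on the tool from outside, world axes, zero at the start; "ft_torque": the same for the moment, N m; "width": opening from 0.0 (shut) to 1.0 (fully open); "gripper_force": force on a finger pad.
Only numpy, scipy, OpenCV 4.12 (cv2) and the standard library are available. Lean on these libraries where they do the work, as an engineer would, in place of code of your own. Each camera call takes 0.05 s, during which the arm holds its last target. There are 200 camera calls.

TASK

Take the T-handled puller from its wooden rest, push it fully home in the slotted socket of the white follower stuck in the steel press mould, and lock it with its quarter turn clockwise. Draw the follower straight up out of the mould and stand it upright in the middle of the wooden board, with the puller still in it. Feel your way in gently, never pressing hard on the follower or wedging it sideways, keep the follower upright, and leave the garlic, the shaker and the mug where they are.

Things in the scene. Friction and masses are not known exactly. Their poses are not given: they have to be found in the camera images.
- puller_grip (a point): Centre of the puller's T-handle: a black bar 64 mm long (along this point's x), 14 mm wide (y), 20 mm high (z up). A 10 mm steel shaft goes down from it; a collar 40 mm across, 5 mm thick, has its underside 75 mm below this point. It begins upright in the rest, collar on the rest's top. 150 g with its pin.
- puller_pin (a point): Middle of the puller's cross pin, 87 mm below the handle's centre and 12 mm below the collar's underside: a bar 26 mm long and 6 mm thick, parallel to the handle bar (x). The shaft goes on below it as a tapered nose that ends 12 mm below this point.
- rest: Fixed wooden rest block 76 x 76 x 42 mm with a round 31 mm hole, 34 mm deep, in its top, in which the puller stands. Origin: centre of its underside.
- mould: Fixed steel press mould: round pot, 85 mm outside, 73 mm bore, on a flat 110 mm foot; rim 66 mm and inner floor 14 mm above the worktop. Origin: centre of its underside; the bore's axis is z. Four sprung rubber pads low in the bore grip the follower: pulling it out takes roughly 10 to 25 N over the first 20 mm, then only its weight.
- follower: White plug, 69 mm diameter, 44 mm high, standing on the mould's inner floor, its top 8 mm below the rim; 300 g. Origin: centre of its underside, z up. In its top a dark steel insert has a slot for the pin. The slot is NOT along this frame: it lies anywhere up to 46 degrees either way from this x axis; find it by feel or sight. The insert slips round if twisted hard (0.15 Nm). Pin and slot match every half turn.
- follower_top (a point): Centre of the follower's top and of its slot: 8.6 mm wide, 31 mm long, 12 mm wide at its middle for the nose, through a ledge 6 mm thick. The pin drops in when within about 5 degrees; resting on the ledge it holds the collar 15 mm up. Home, the collar rests on the top, the pin 3 mm under the ledge; it turns clockwise (from above) about 80 degrees to a stop, and is held from 30 on.
- board: Fixed light wooden board 160 x 160 mm, 12 mm thick, flat on the worktop. Origin: centre of its underside.
- garlic: Loose garlic bulb, 60 mm wide, 59 mm high; origin at its underside. Leave alone.
- shaker: Loose shaker, 44 mm diameter, 90 mm high; origin at its underside. Leave alone.
- mug: Loose white mug, 80 mm wide, 113 mm with its handle, 91 mm high; origin at its underside. Leave alone.

How it is judged:
By the outcome, as a careful person would: the job done as asked, in the order asked, and still so for the second after the job is handed in, with the robot touching nothing.
It also fails if it takes over 72 s, if anything falls off the work surface, if the arm or the gripper's body presses on something with over 40 N, if the wrist force passes 120 N, or if a joint passes its speed limit or range.

## Working session

There is one attempt and no reset: what is moved stays moved. The work goes in short steps, Python scripts to look and compute and a tool call to move; the robot and the scene stay as the last step left them, time stands still between calls to the robot, and variables do not carry over. Pictures are saved under pics/ and viewed, at most 13 in all, crops included, and the job is handed in when it is done.

Besides the shell and the picture viewer there is one more tool, called after "Emit:" as a command line: name --argument value ..., lists and objects as JSON in quotes. apply_moves: Moves the arm, as the interface text tells. Its arguments: {"type":"object","properties":{"motion":{"type":"array","items":{"type":"object","properties":{"x":{"type":"number"},"y":{"type":"number"},"z":{"type":"number"},"yaw":{"type":"number"},"hand":{"type":"number"}}}},"newtons":{"type":"number"}},"required":["motion"]}

```bash
mkdir -p pics; ls; cat > h.py <<'E'
import numpy as np, cv2
from cell import *
def ray(cam,u,v,m=None):
    m=m or camera_model(cam);K=np.array(m["camera_matrix"]);T=np.array(m["T"])
    x=(u-K[0,2])/K[0,0];y=(v-K[1,2])/K[1,1]
    if cam=="wrist":
        r=np.hypot(x,y);s=np.sin(r)/r if r>1e-9 else 1;d=np.array([x*s,-y*s,-np.cos(r)])
    else: d=np.array([x,-y,-1.])
    return T[:3,3],T[:3,:3]@d
def atz(cam,u,v,z,m=None):
    o,d=ray(cam,u,v,m);return o+d*(z-o[2])/d[2]
def proj(cam,p,m=None):
    m=m or camera_model(cam);K=np.array(m["camera_matrix"]);T=np.array(m["T"])
    q=T[:3,:3].T@(np.array(p)-T[:3,3]);x,y,z=q[0],-q[1],-q[2]
    if cam=="wrist":
        r=np.hypot(x,y);t=np.arctan2(r,z);x,y=x/r*t,y/r*t
    else: x,y=x/z,y/z
    return K[0,0]*x+K[0,2],K[1,1]*y+K[1,2]
E
python3 - <<'E'
from h import *
print(observe())
for c in ["scene","top"]:
    im=get_image(c);cv2.imwrite(f"pics/{c}0.png",im)
    m=camera_model(c);print(c,m)
    for q in ["puller_grip","rest","mould","follower","board","garlic","shaker","mug"]:
        r=recognise(q,c)[:2]
        print(q,[(np.round(a["rect"]).tolist(),round(a["p"],2)) for a in r])
E
```

```text
pics
{'clock': 0.0, 'joints': array([ 1.06143451,  0.43524241,  0.02499107,  1.5741125 , -0.01161142,
        1.13395775, -0.07509791]), 'dq': array([-5.70563332e-04,  9.41479218e-04,  9.46517256e-04, -2.91384104e-04,
        9.03103892e-05,  4.84171298e-05,  1.02700093e-03]), 'joint_efforts': array([-3.60805570e-04, -6.67860603e+01,  9.84772369e-01, -3.14465117e+01,
       -6.05715998e-02,  4.28675185e-02,  1.44726982e-04]), 'position': array([ 0.24701408, -0.5735639 ,  0.22592714]), 'ee_rot': array([-3.07539380e+00, -6.34102645e-01,  7.13959102e-04]), 'force': array([0.20447386, 0.10737676, 0.66112907]), 'ft_torque': array([-0.02699453, -0.0197823 ,  0.04642286]), 'gripper_force': 0.0, 'width': 0.9993720585551419}
scene {'camera_matrix': array([[476.60520772,   0.        , 321.24604217],
       [  0.        , 476.60520772, 196.17646848],
       [  0.        ,   0.        ,   1.        ]]), 'T': array([[ 0.7947927 ,  0.47914213, -0.37246125,  0.22193715],
       [-0.60675645,  0.61493874, -0.50368338, -0.43189072],
       [-0.01229508,  0.62631714,  0.7794714 ,  0.8110079 ],
       
[... 560 characters left out ...]
0.        ,   0.        ,   1.        ]]), 'T': array([[ 0.01988073,  0.98210086, -0.18730363,  0.33656201],
       [-0.99964718,  0.01622513, -0.02103005,  0.02590517],
       [-0.0176146 ,  0.18765563,  0.98207693,  1.2676133 ],
       [ 0.        ,  0.        ,  0.        ,  1.        ]])}
puller_grip [([393.0, 236.0, 413.0, 263.0], 0.74)]
rest []
mould [([303.0, 220.0, 346.0, 261.0], 0.69)]
follower [([310.0, 226.0, 337.0, 257.0], 0.84)]
board [([214.0, 209.0, 279.0, 272.0], 0.8), ([272.0, 162.0, 295.0, 182.0], 0.33)]
garlic [([271.0, 165.0, 296.0, 184.0], 0.72)]
shaker [([393.0, 234.0, 410.0, 262.0], 0.61), ([366.0, 166.0, 379.0, 184.0], 0.51)]
mug [([402.0, 142.0, 436.0, 188.0], 0.55)]
```

```bash
python3 - <<'E'
from h import *
a=cv2.imread("pics/top0.png")[130:290,190:460];b=cv2.imread("pics/scene0.png")[140:360,170:480]
cv2.imwrite("pics/t0c.png",cv2.resize(a,None,fx=2.9,fy=2.9,interpolation=cv2.INTER_CUBIC))
cv2.imwrite("pics/s0c.png",cv2.resize(b,None,fx=2.5,fy=2.5,interpolation=cv2.INTER_CUBIC))
for n,r,z in [("mould",(303,220,346,261),.06),("fol",(310,226,337,257),.058),("board",(214,209,279,272),.01),("garlic",(271,165,296,184),.03),("mug",(402,142,436,188),.08),("shaker",(366,166,379,184),.08),("puller",(393,236,413,263),.1)]:
    print(n,[atz("top",u,v,z).round(3)[:2] for u,v in [((r[0]+r[2])/2,(r[1]+r[3])/2),r[:2],r[2:]]])
E
```

```text
mould [array([0.465, 0.035]), array([0.516, 0.091]), array([ 0.415, -0.019])]
fol [array([0.463, 0.038]), array([0.502, 0.073]), array([0.425, 0.003])]
board [array([0.467, 0.24 ]), array([0.549, 0.331]), array([0.387, 0.152])]
garlic [array([0.642, 0.147]), array([0.667, 0.181]), array([0.616, 0.113])]
mug [array([ 0.659, -0.201]), array([ 0.72 , -0.159]), array([ 0.6  , -0.243])]
shaker [array([ 0.631, -0.083]), array([ 0.655, -0.067]), array([ 0.608, -0.1  ])]
puller [array([ 0.443, -0.155]), array([ 0.475, -0.131]), array([ 0.411, -0.179])]
```

View pics/t0c.png

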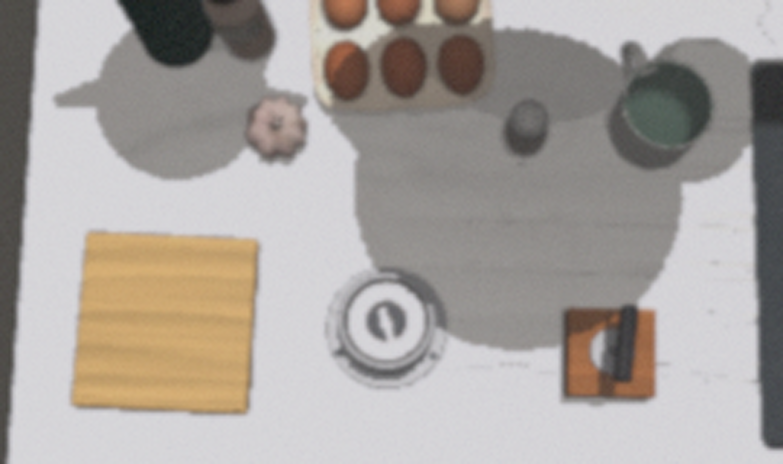

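View pics/s0c.png

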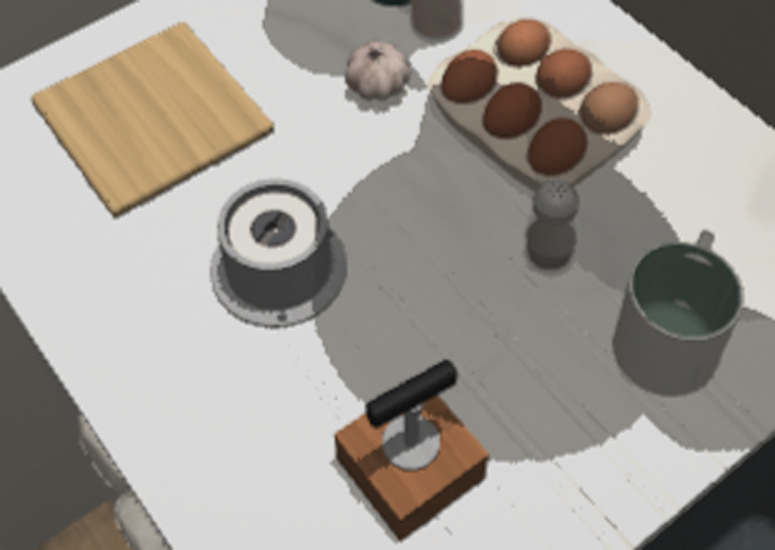

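```bash
python3 - <<'E'
from h import *
C=lambda u,v,z:atz("top",190+u/2.9,130+v/2.9,z)[:2].round(4)
S=lambda u,v,z:atz("scene",170+u/2.5,140+v/2.5,z)[:2].round(4)
print("board T",[C(*p,.012) for p in [(88,233),(258,241),(248,412),(72,405)]],"S",[S(*p,.012) for p in [(184,22),(273,127),(117,214),(33,99)]])
print("rim T",C(385.5,328,.066),"fol T",C(386,322,.058),"rim S",S(274,221,.066),"fol S",S(274,229,.058))
print("handle ends T",C(629,306,.127),C(623,380,.127),"S mid ends",S(450,373,.117),S(374,412,.117))
print("rest T",[C(*p,.042) for p in [(565,309),(655,310),(655,398),(565,398)]],"S",[S(*p,.042) for p in [(335,438),(487,458),(401,510)]])
m=camera_model("wrist");print(m["T"].round(3),m["camera_matrix"].round(1))
E
```

```text
board T [array([0.5455, 0.3136]), array([0.5408, 0.1574]), array([0.3861, 0.1609]), array([0.3893, 0.3189])] S [array([0.5466, 0.3095]), array([0.5407, 0.1525]), array([0.3872, 0.1547]), array([0.3903, 0.3106])]
rim T [0.4579 0.0391] fol T [0.464  0.0388] rim S [0.4676 0.0357] fol S [0.466  0.0345]
handle ends T [ 0.4734 -0.1604] [ 0.4131 -0.1547] S mid ends [ 0.4733 -0.165 ] [ 0.418  -0.1567]
rest T [array([ 0.4799, -0.1182]), array([ 0.4805, -0.197 ]), array([ 0.4038, -0.1957]), array([ 0.4023, -0.1177])] S [array([ 0.4061, -0.126 ]), array([ 0.4795, -0.2011]), array([ 0.4107, -0.194 ])]
[[ 0.397  0.873  0.283  0.324]
 [-0.918  0.377  0.122 -0.541]
 [ 0.    -0.308  0.951  0.385]
 [ 0.     0.     0.     1.   ]] [[309.7   0.  318.1]
 [  0.  309.7 205.7]
 [  0.    0.    1. ]]
```

Emit:
apply_moves --motion '[{"x": 2,"y": 6,"z": 0,"yaw": -10},{"x": 13,"y": 55,"z": -1,"yaw": -29},{"x": 13,"y": 55,"z": -1,"yaw": -29},{"x": 13,"y": 55,"z": -1,"yaw": -29},{"x": 13,"y": 55,"z": -1,"yaw": -29},{"x": 13,"y": 55,"z": -1,"yaw": -29},{"x": 13,"y": 55,"z": -1,"yaw": -29},{"x": 13,"y": 61,"z": -5,"yaw": -29},{"x": 13,"y": 61,"z": -10,"yaw": -29},{"x": 13,"y": 61,"z": -10,"yaw": -29}]'

```text
schema error: expected keys x, y, z, yaw, hand
```

Emit:
apply_moves --motion '[{"x": 0},{"x": 0},{"x": 0}]'

```text
schema error: expected keys x, y, z, yaw, hand
```

```bash
python3 - <<'E'
from h import *
m=camera_model("wrist");im=get_image("wrist");cv2.imwrite("pics/w1.png",im)
print(m["T"].round(4).tolist())
for q in ["mould","follower","follower_top"]: print(q,[(a["rect"],round(a["p"],2)) for a in recognise(q,"wrist")[:2]])
u,v=proj("wrist",[.465,.037,.058],m);print(u,v)
u,v=int(u),int(v);np.save("pics/m1.npy",m["T"])
c=im[max(0,v-70):v+70,max(0,u-90):u+90];print(max(0,u-90),max(0,v-70))
cv2.imwrite("pics/w1c.png",cv2.resize(c,None,fx=4,fy=4,interpolation=cv2.INTER_CUBIC))
E
```

```text
[[0.3965, 0.8735, 0.2825, 0.3236], [-0.918, 0.3772, 0.1222, -0.5413], [0.0001, -0.3078, 0.9514, 0.3854], [0.0, 0.0, 0.0, 1.0]]
mould []
follower []
follower_top []
30.21728990161455 -62.55065135277849
0 0
```

View pics/w1c.png

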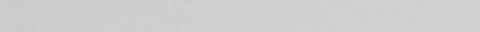

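The move was refused because every row needs all five keys, so the arm never left its start pose. That picture shows only bare worktop. I'll resend it with complete rows.

Emit:
apply_moves --motion '[{"x": 2,"y": 6,"z": 0,"yaw": -10,"hand": 1},{"x": 13,"y": 55,"z": -1,"yaw": -29,"hand": 1},{"x": 13,"y": 55,"z": -1,"yaw": -29,"hand": 1},{"x": 13,"y": 55,"z": -1,"yaw": -29,"hand": 1},{"x": 13,"y": 55,"z": -1,"yaw": -29,"hand": 1},{"x": 13,"y": 55,"z": -1,"yaw": -29,"hand": 1},{"x": 13,"y": 55,"z": -1,"yaw": -29,"hand": 1},{"x": 13,"y": 61,"z": -5,"yaw": -29,"hand": 1},{"x": 13,"y": 61,"z": -10,"yaw": -29,"hand": 1},{"x": 13,"y": 61,"z": -10,"yaw": -29,"hand": 1}]'

```text
clock: 2.35
position: [0.3749, 0.0179, 0.1391]
ee_rot: [-3.137, 0.157, -0.004]
force: [1.2, -0.7, -0.3]
width: 1.0
gripper_force: 0.0
```

Emit:
apply_moves --motion '[{"x": 0,"y": 0,"z": 0,"yaw": 0,"hand": 1},{"x": 0,"y": 0,"z": 0,"yaw": 0,"hand": 1}]'

```text
clock: 2.6
position: [0.3743, 0.0159, 0.1394]
ee_rot: [3.137, -0.155, -0.0]
force: [-0.6, -0.8, 0.3]
width: 1.005
gripper_force: 0.0
```

```bash
cat > look.py <<'E'
import sys
from h import *
n=sys.argv[1];p=[float(a) for a in sys.argv[2:5]]
print({k:np.round(v,4).tolist() for k,v in observe().items() if k in("clock","position","ee_rot","force")})
m=camera_model("wrist");im=get_image("wrist");cv2.imwrite(f"pics/{n}.png",im);np.save(f"pics/{n}.npy",m["T"])
for q in sys.argv[5:]: print(q,[(a["rect"],round(a["p"],2)) for a in recognise(q,"wrist")[:2]])
u,v=map(int,proj("wrist",p,m));a,b=max(0,u-90),max(0,v-70);print("centre",u,v,"offset",a,b)
cv2.imwrite(f"pics/{n}c.png",cv2.resize(im[b:v+70,a:u+90],None,fx=4,fy=4,interpolation=cv2.INTER_CUBIC))
E
python3 look.py w2 .465 .037 .058 mould follower follower_top
```

```text
{'clock': 2.6, 'position': [0.3743, 0.0159, 0.1394], 'ee_rot': [3.1375, -0.1551, -0.0004], 'force': [-0.6053, -0.8015, 0.3289]}
mould [([222.1, 44.2, 346.1, 159.6], 0.85)]
follower [([236.0, 59.3, 322.5, 146.5], 0.97)]
follower_top [([234.3, 59.0, 321.1, 148.6], 0.81)]
centre 278 102 offset 188 32
```

View pics/w2c.png

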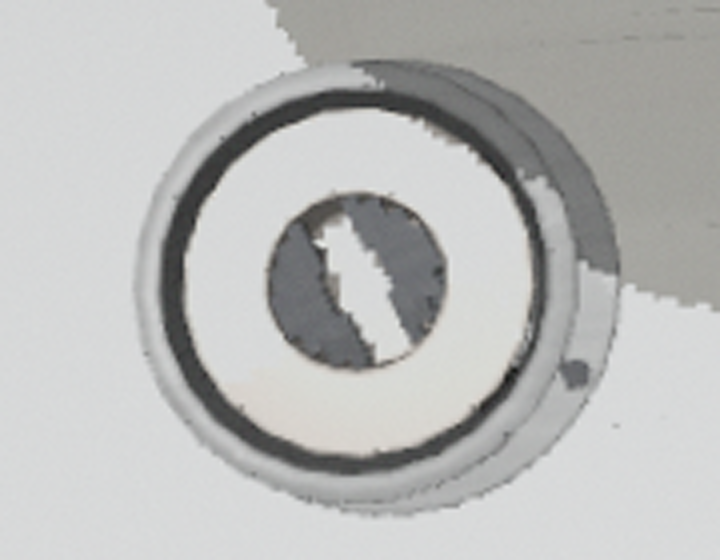

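```bash
python3 - <<'E'
from h import *
m=camera_model("wrist");m["T"]=np.load("pics/w2.npy")
P=lambda u,v,z:atz("wrist",188+u/4,32+v/4,z,m)[:2]
print("ins",P(357,281,.058),"fol",P(359,283,.058))
for a,b in [((322,212),(395,354)),((302,227),(377,362)),((345,200),(412,345))]:
    d=P(*a,.058)-P(*b,.058);print("slot",P(*a,.058),P(*b,.058),np.linalg.norm(d),np.degrees(np.arctan2(d[1],d[0])))
o=np.array(observe()["ee_rot"])
from scipy.spatial.transform import Rotation as R
y=R.from_rotvec(o).as_matrix()[:,1];print("yaw y",np.degrees(np.arctan2(y[1],y[0])))
E
```

```text
ins [0.46554349 0.0377379 ] fol [0.46510727 0.03739691]
slot [0.47985597 0.04300317] [0.45053336 0.03201346] 0.03131436218004052 20.545299198773844
slot [0.47747137 0.04717608] [0.44939355 0.0356495 ] 0.030351706224061727 22.319247230826253
slot [0.48159115 0.03834412] [0.45189568 0.02856331] 0.03126475864987022 18.23035026901211
yaw y -95.83302916072356
```

Emit:
apply_moves --motion '[{"x": 0,"y": -3,"z": 5,"yaw": 0,"hand": 1},{"x": 4,"y": -10,"z": 8,"yaw": 0,"hand": 1},{"x": 7,"y": -17.4,"z": 8,"yaw": 0,"hand": 0.2},{"x": 7,"y": -17.4,"z": 8,"yaw": 0,"hand": 0.2},{"x": 7,"y": -17.4,"z": 8,"yaw": 0,"hand": 0.2},{"x": 7,"y": -17.4,"z": 8,"yaw": 0,"hand": 0.2},{"x": 7,"y": -17.4,"z": 8,"yaw": 0,"hand": 0.2}]'

```text
clock: 3.68
position: [0.4438, -0.1569, 0.2193]
ee_rot: [-3.138, 0.154, 0.0]
force: [0.3, 1.0, -0.7]
width: 0.602
gripper_force: 0.0
```

```bash
python3 look.py w3 .444 -.158 .117 puller_grip rest
```

```text
{'clock': 3.675, 'position': [0.4438, -0.1569, 0.2193], 'ee_rot': [-3.1377, 0.1541, 0.0002], 'force': [0.3039, 1.0405, -0.6802]}
puller_grip [([302.5, 165.9, 336.0, 241.7], 0.67)]
rest [([31.2, 136.2, 116.0, 240.5], 0.58), ([285.2, 143.1, 355.0, 217.5], 0.57)]
centre 318 204 offset 228 134
```

View pics/w3c.png

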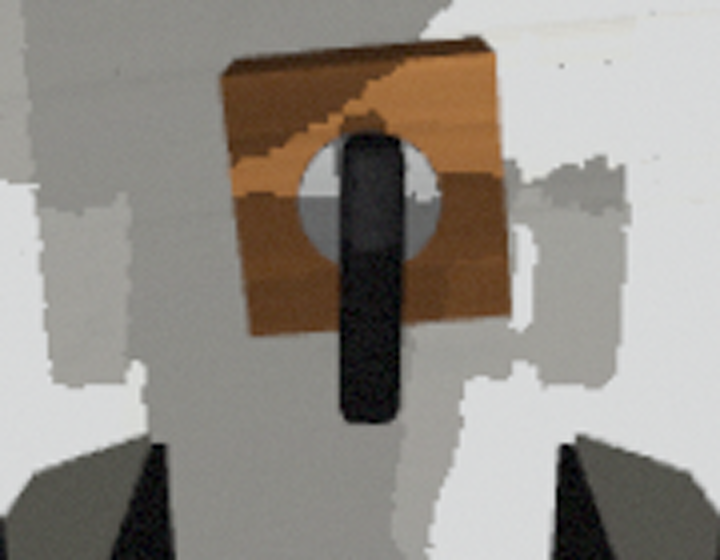

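```bash
python3 - <<'E'
from h import *
m=camera_model("wrist");m["T"]=np.load("pics/w3.npy")
P=lambda u,v,z:atz("wrist",228+u/4,134+v/4,z,m)[:2]
a,b=P(372,136,.127),P(369.5,421,.127);d=a-b
print(a,b,(a+b)/2,np.linalg.norm(d),np.degrees(np.arctan2(d[1],d[0])))
print("collar",P(370,202,.047))
E
```

```text
[ 0.47800093 -0.16321438] [ 0.4144611 -0.156642 ] [ 0.44623102 -0.15992819] 0.0638788355200324 -5.905515222684271
collar [ 0.44415361 -0.16019039]
```

Emit:
apply_moves --motion '[{"x": 0.2,"y": -0.3,"z": -4,"yaw": 0,"hand": 0.2},{"x": 0.2,"y": -0.3,"z": -8,"yaw": 0,"hand": 0.2},{"x": 0.2,"y": -0.3,"z": -11,"yaw": 0,"hand": 0.2},{"x": 0.2,"y": -0.3,"z": -12.1,"yaw": 0,"hand": 0.2},{"x": 0.2,"y": -0.3,"z": -12.1,"yaw": 0,"hand": 0.2},{"x": 0.2,"y": -0.3,"z": -12.1,"yaw": 0,"hand": -1},{"x": 0.2,"y": -0.3,"z": -12.1,"yaw": 0,"hand": -1},{"x": 0.2,"y": -0.3,"z": -12.1,"yaw": 0,"hand": -1},{"x": 0.2,"y": -0.3,"z": -12.1,"yaw": 0,"hand": -1},{"x": 0.2,"y": -0.3,"z": -12.1,"yaw": 0,"hand": -1}]' --newtons 50

```text
clock: 5.08
position: [0.4462, -0.1608, 0.0983]
ee_rot: [3.138, -0.156, -0.0]
force: [0.6, 0.3, -1.3]
width: 0.147
gripper_force: 50.0
```

Emit:
apply_moves --motion '[{"x": 0,"y": 0,"z": 0,"yaw": 0,"hand": -1},{"x": 0,"y": 0,"z": 0,"yaw": 0,"hand": -1},{"x": 0,"y": 0,"z": 0,"yaw": 0,"hand": -1}]'

```text
clock: 5.45
position: [0.4462, -0.1608, 0.0982]
ee_rot: [3.138, -0.156, -0.0]
force: [1.0, 0.3, 0.2]
width: 0.147
gripper_force: 50.0
```

Emit:
apply_moves --motion '[{"x": 0,"y": 0,"z": 1.5,"yaw": 0,"hand": -1},{"x": 0,"y": 0,"z": 3.5,"yaw": 0,"hand": -1},{"x": 0,"y": 0,"z": 6,"yaw": 0,"hand": -1},{"x": -2,"y": 6,"z": 9,"yaw": 8,"hand": -1},{"x": -4,"y": 11,"z": 9,"yaw": 17,"hand": -1},{"x": -6,"y": 16,"z": 9,"yaw": 26.4,"hand": -1},{"x": -6,"y": 16,"z": 9,"yaw": 26.4,"hand": -1},{"x": -6,"y": 16,"z": 9,"yaw": 26.4,"hand": -1},{"x": -6,"y": 16,"z": 9,"yaw": 26.4,"hand": -1},{"x": -6,"y": 16,"z": 9,"yaw": 26.4,"hand": -1}]'

```text
clock: 6.7
position: [0.3865, -0.0016, 0.1882]
ee_rot: [-3.091, -0.561, 0.0]
force: [0.3, 0.5, -2.0]
width: 0.15
gripper_force: 50.0
```

```bash
python3 look.py w4 .465 .037 .058 follower
python3 - <<'E'
from h import *
print(observe()["joints"].round(2))
def fit(cam,m,mask):
    c=max(cv2.findContours(mask.astype(np.uint8),0,1)[0],key=cv2.contourArea)
    h=cv2.convexHull(c)[:,0].astype(float)
    P=np.array([atz(cam,u,v,.058,m)[:2] for u,v in h])
    A=np.c_[2*P,np.ones(len(P))];s=np.linalg.lstsq(A,(P**2).sum(1),rcond=None)[0]
    return s[:2],2*np.sqrt(s[2]+s[:2]@s[:2])
m=camera_model("wrist");m["T"]=np.load("pics/w4.npy")
print(fit("wrist",m,silhouettes("follower","wrist")[0]["mask"]))
get_image("top");print(fit("top",camera_model("top"),silhouettes("follower","top")[0]["mask"]))
E
```

```text
{'clock': 6.7, 'position': [0.3865, -0.0016, 0.1882], 'ee_rot': [-3.091, -0.5611, 0.0003], 'force': [0.2671, 0.481, -1.974]}
follower [([271.7, 67.1, 345.1, 137.7], 0.73)]
centre 308 104 offset 218 34
[ 0.23  0.12 -0.4   2.13  0.06  0.9  -1.41]
(array([0.46595999, 0.03850627]), np.float64(0.06870854680171551))
(array([0.49518839, 0.03782003]), np.float64(0.017639773248697182))
```

View pics/w4c.png

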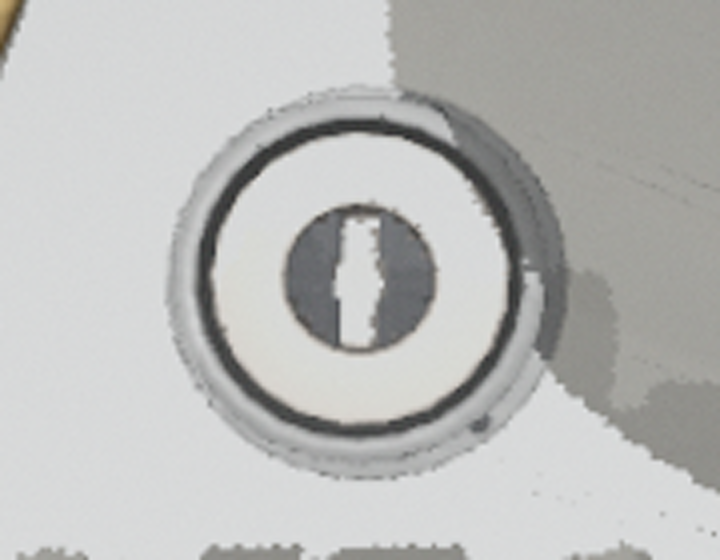

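```bash
python3 - <<'E'
from h import *
m=camera_model("wrist");m["T"]=np.load("pics/w4.npy")
P=lambda u,v,z:atz("wrist",218+u/4,34+v/4,z,m)[:2]
print("ins",P(360,279,.058))
for a,b in [((362,215),(356.5,348)),((341,218),(339,347)),((380,216),(373,348))]:
    d=P(*a,.058)-P(*b,.058);print(np.linalg.norm(d),np.degrees(np.arctan2(d[1],d[0])),(P(*a,.058)+P(*b,.058))/2)
E
```

```text
ins [0.46546373 0.0376882 ]
0.031077558560468135 18.128369461525235 [0.46486395 0.03766126]
0.03013368891444782 19.497081590661224 [0.4631242  0.04172769]
0.030853575935435838 17.54826161315339 [0.46612776 0.03390945]
```

Emit:
apply_moves --motion '[{"x": 0,"y": 0,"z": 0,"yaw": 10,"hand": -1},{"x": 0,"y": 0,"z": 0,"yaw": 20,"hand": -1},{"x": 0,"y": 0,"z": 0,"yaw": 30,"hand": -1},{"x": 0,"y": 0,"z": 0,"yaw": 40,"hand": -1},{"x": 0,"y": 0,"z": 0,"yaw": 50,"hand": -1},{"x": 0,"y": 0,"z": 0,"yaw": 60,"hand": -1},{"x": 0,"y": 0,"z": 0,"yaw": 70,"hand": -1},{"x": 0,"y": 0,"z": 0,"yaw": 80,"hand": -1},{"x": 0,"y": 0,"z": 0,"yaw": 90,"hand": -1},{"x": 0,"y": 0,"z": 0,"yaw": 90,"hand": -1}]'

```text
clock: 8.2
position: [0.3863, -0.0009, 0.1882]
ee_rot: [-1.788, -2.583, -0.0]
force: [0.6, 0.4, -2.1]
width: 0.151
gripper_force: 50.0
```

Emit:
apply_moves --motion '[{"x": 3,"y": 1,"z": 0,"yaw": 10,"hand": -1},{"x": 6,"y": 2,"z": 0,"yaw": 20,"hand": -1},{"x": 9,"y": 3,"z": 0,"yaw": 30,"hand": -1},{"x": 12,"y": 5,"z": 0,"yaw": 40,"hand": -1},{"x": 15.4,"y": 6.6,"z": 0,"yaw": 50,"hand": -1},{"x": 15.4,"y": 6.6,"z": 0,"yaw": 60,"hand": -1},{"x": 15.4,"y": 6.6,"z": 0,"yaw": 70,"hand": -1},{"x": 15.4,"y": 6.6,"z": 0,"yaw": 80,"hand": -1},{"x": 15.4,"y": 6.6,"z": 0,"yaw": 88.9,"hand": -1},{"x": 15.4,"y": 6.6,"z": 0,"yaw": 88.9,"hand": -1}]'

```text
clock: 9.45
position: [0.5402, 0.0649, 0.1879]
ee_rot: [0.527, -3.096, -0.001]
force: [-0.0, -0.6, -0.8]
width: 0.15
gripper_force: 50.0
```

Emit:
apply_moves --motion '[{"x": 0,"y": 0,"z": 0,"yaw": 0,"hand": -1},{"x": 0,"y": 0,"z": 0,"yaw": 0,"hand": -1}]'

```text
clock: 9.7
position: [0.5403, 0.0652, 0.1882]
ee_rot: [-0.53, 3.097, -0.0]
force: [0.7, -0.7, -2.3]
width: 0.151
gripper_force: 50.0
```

```bash
python3 look.py w5 .4655 .0377 .058 follower; python3 -c "
from h import *
print(observe()['joints'].round(2))"
```

```text
{'clock': 9.7, 'position': [0.5403, 0.0652, 0.1882], 'ee_rot': [-0.5303, 3.0965, -0.0002], 'force': [0.6543, -0.6964, -2.2687]}
follower [([282.8, 81.1, 354.8, 147.8], 0.84), ([288.4, 199.1, 342.0, 335.6], 0.6)]
centre 317 114 offset 227 44
[ 0.39  0.48 -0.84  1.77  0.4   1.08  1.32]
```

View pics/w5c.png

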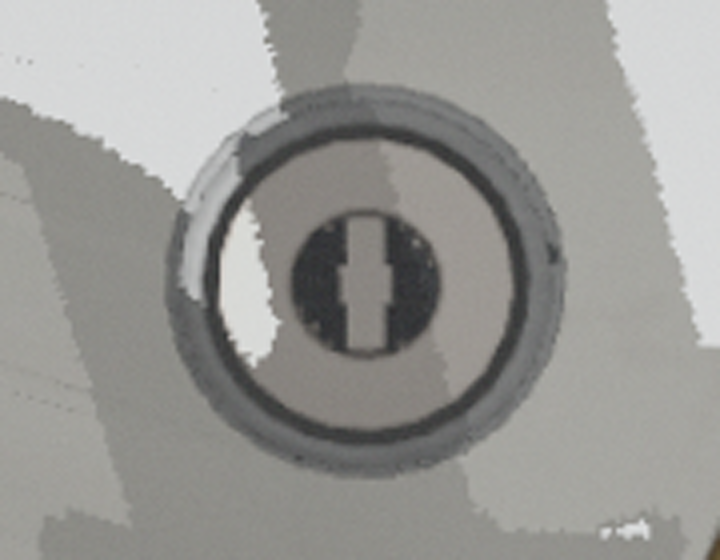

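```bash
python3 - <<'E'
from h import *
m=camera_model("wrist");m["T"]=np.load("pics/w5.npy")
P=lambda u,v,z:atz("wrist",227+u/4,44+v/4,z,m)[:2]
print("ins",P(365.5,282.5,.058))
for a,b in [((365.5,215),(366.5,348)),((346,216),(345.5,348)),((385,216),(386.5,348))]:
    d=P(*b,.058)-P(*a,.058);print(np.linalg.norm(d),np.degrees(np.arctan2(d[1],d[0])),(P(*a,.058)+P(*b,.058))/2)
im=cv2.imread("pics/w5.png")
print([proj("wrist",[.5403,.0652,z],m) for z in (.207,.132,.108)])
cv2.imwrite("pics/w5d.png",cv2.resize(im[150:290,230:410],None,fx=4,fy=4,interpolation=cv2.INTER_CUBIC))
E
```

```text
ins [0.46556456 0.03877539]
0.031057132590946945 19.926259622585995 [0.46531847 0.03881128]
0.030825226902299475 19.181592319449063 [0.46697809 0.03445408]
0.03082693913422085 20.24712362385227 [0.46390403 0.04313259]
[(np.float64(318.41653554911096), np.float64(277.063581519748)), (np.float64(318.3619407193673), np.float64(224.96621966127913)), (np.float64(318.3502502128565), np.float64(214.26960055799407))]
```

View pics/w5d.png

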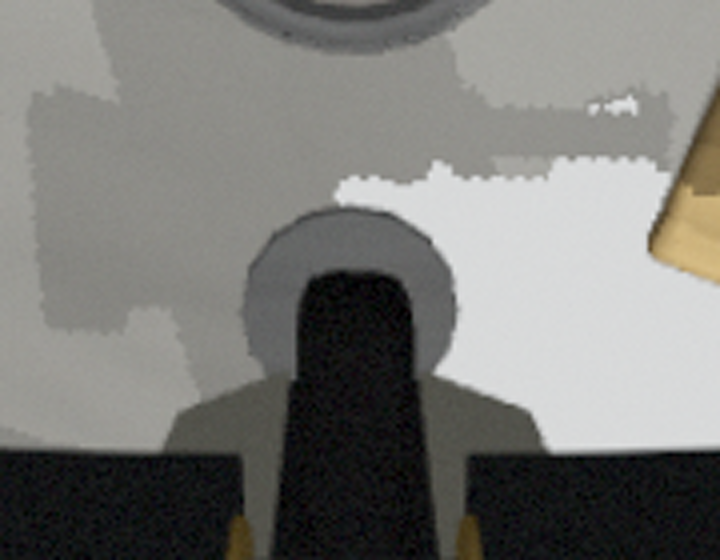

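```bash
python3 - <<'E'
from h import *
m=camera_model("wrist");m["T"]=np.load("pics/w5.npy")
a=np.radians(199.5);f=np.array([np.cos(a),np.sin(a),0]);l=np.array([-f[1],f[0],0]);t=np.array([.5403,.0652,0])
for z in(.132,.137):
  pts=[proj("wrist",t+.02*(np.cos(b)*f+np.sin(b)*l)+[0,0,z],m) for b in np.linspace(0,2*np.pi,73)]
  p=(np.array(pts)-[230,150])*4;print(z,p.min(0),p.max(0))
print((np.array(proj("wrist",t+.032*f+[0,0,.217],m))-[230,150])*4)
E
```

```text
0.132 [246.28909566 196.87230915] [460.59862102 396.5777563 ]
0.137 [244.08880448 204.9390809 ] [462.82005267 408.10211929]
[353.78758115 310.29028627]
```

Emit:
apply_moves --motion '[{"x": -4,"y": -1.4,"z": 0,"yaw": 0,"hand": -1},{"x": -7.68,"y": -2.73,"z": 0,"yaw": 0,"hand": -1},{"x": -7.68,"y": -2.73,"z": -1,"yaw": 0,"hand": -1},{"x": -7.68,"y": -2.73,"z": -3,"yaw": 0,"hand": -1},{"x": -7.68,"y": -2.73,"z": -4.3,"yaw": 0,"hand": -1},{"x": -7.68,"y": -2.73,"z": -4.6,"yaw": 0,"hand": -1},{"x": -7.68,"y": -2.73,"z": -4.6,"yaw": 0,"hand": -1},{"x": -7.68,"y": -2.73,"z": -4.6,"yaw": 0,"hand": -1}]'

```text
clock: 10.8
position: [0.4639, 0.0381, 0.1427]
ee_rot: [-0.535, 3.095, 0.0]
force: [0.0, 0.3, -1.8]
width: 0.147
gripper_force: 50.0
```

Emit:
apply_moves --motion '[{"x": 0,"y": 0,"z": -0.2,"yaw": 0,"hand": -1},{"x": 0,"y": 0,"z": -0.4,"yaw": 0,"hand": -1},{"x": 0,"y": 0,"z": -0.6,"yaw": 0,"hand": -1},{"x": 0,"y": 0,"z": -0.6,"yaw": 0,"hand": -1}]'

```text
clock: 11.3
position: [0.4634, 0.0378, 0.1361]
ee_rot: [0.535, -3.095, -0.0]
force: [-0.2, -0.6, -1.4]
width: 0.156
gripper_force: 50.0
```

Emit:
apply_moves --motion '[{"x": 0,"y": 0,"z": -0.15,"yaw": 0,"hand": -1},{"x": 0,"y": 0,"z": -0.3,"yaw": 0,"hand": -1},{"x": 0,"y": 0,"z": -0.45,"yaw": 0,"hand": -1},{"x": 0,"y": 0,"z": -0.45,"yaw": 0,"hand": -1}]'

```text
clock: 11.8
position: [0.4635, 0.038, 0.1317]
ee_rot: [0.535, -3.096, -0.0]
force: [0.0, 0.2, -1.9]
width: 0.149
gripper_force: 50.0
```

Emit:
apply_moves --motion '[{"x": 0,"y": 0,"z": -0.1,"yaw": 0,"hand": -1},{"x": 0,"y": 0,"z": -0.2,"yaw": 0,"hand": -1},{"x": 0,"y": 0,"z": -0.3,"yaw": 0,"hand": -1},{"x": 0,"y": 0,"z": -0.3,"yaw": 0,"hand": -1}]'

```text
clock: 12.3
position: [0.4635, 0.038, 0.1287]
ee_rot: [-0.535, 3.096, 0.0]
force: [0.5, 0.8, -0.9]
width: 0.15
gripper_force: 50.0
```

Emit:
apply_moves --motion '[{"x": 0,"y": 0,"z": -0.1,"yaw": 0,"hand": -1},{"x": 0,"y": 0,"z": -0.2,"yaw": 0,"hand": -1},{"x": 0,"y": 0,"z": -0.2,"yaw": 0,"hand": -1}]'

```text
clock: 12.68
position: [0.4635, 0.0379, 0.1267]
ee_rot: [-0.535, 3.096, 0.0]
force: [1.1, 1.9, -1.2]
width: 0.144
gripper_force: 50.0
```

Emit:
apply_moves --motion '[{"x": 0,"y": 0,"z": -0.1,"yaw": 0,"hand": -1},{"x": 0,"y": 0,"z": -0.2,"yaw": 0,"hand": -1},{"x": 0,"y": 0,"z": -0.2,"yaw": 0,"hand": -1}]'

```text
clock: 13.05
position: [0.4635, 0.0379, 0.1247]
ee_rot: [0.535, -3.096, -0.0]
force: [-0.7, 1.8, -2.1]
width: 0.15
gripper_force: 50.0
```

Emit:
apply_moves --motion '[{"x": 0,"y": 0.03,"z": -0.1,"yaw": 0,"hand": -1},{"x": 0,"y": 0.03,"z": -0.2,"yaw": 0,"hand": -1},{"x": 0,"y": 0.03,"z": -0.3,"yaw": 0,"hand": -1},{"x": 0,"y": 0.03,"z": -0.3,"yaw": 0,"hand": -1}]'

```text
clock: 13.55
position: [0.4634, 0.0381, 0.1216]
ee_rot: [0.535, -3.095, -0.0]
force: [0.5, 0.5, -1.1]
width: 0.146
gripper_force: 50.0
```

Emit:
apply_moves --motion '[{"x": 0,"y": 0,"z": -0.1,"yaw": 0,"hand": -1},{"x": 0,"y": 0,"z": -0.2,"yaw": 0,"hand": -1},{"x": 0,"y": 0,"z": -0.3,"yaw": 0,"hand": -1},{"x": 0,"y": 0,"z": -0.3,"yaw": 0,"hand": -1}]'

```text
clock: 14.05
position: [0.4634, 0.0381, 0.1186]
ee_rot: [0.535, -3.096, -0.0]
force: [1.4, 0.5, -1.2]
width: 0.15
gripper_force: 50.0
```

Now the last 4–5 mm to the collar, in small steps.

Emit:
apply_moves --motion '[{"x": 0,"y": 0,"z": -0.1,"yaw": 0,"hand": -1},{"x": 0,"y": 0,"z": -0.2,"yaw": 0,"hand": -1},{"x": 0,"y": 0,"z": -0.3,"yaw": 0,"hand": -1},{"x": 0,"y": 0,"z": -0.3,"yaw": 0,"hand": -1}]'

```text
clock: 14.55
position: [0.4634, 0.0382, 0.1156]
ee_rot: [0.535, -3.096, -0.0]
force: [0.7, 0.5, -1.3]
width: 0.146
gripper_force: 50.0
```

Emit:
apply_moves --motion '[{"x": 0,"y": 0,"z": -0.08,"yaw": 0,"hand": -1},{"x": 0,"y": 0,"z": -0.08,"yaw": 0,"hand": -1}]'

```text
clock: 14.8
position: [0.4635, 0.0381, 0.1149]
ee_rot: [0.535, -3.096, -0.0]
force: [0.8, 1.1, -2.0]
width: 0.145
gripper_force: 50.0
```

Emit:
apply_moves --motion '[{"x": 0,"y": 0,"z": -0.05,"yaw": 0,"hand": -1},{"x": 0,"y": 0,"z": -0.05,"yaw": 0,"hand": -1}]'

```text
clock: 15.05
position: [0.4635, 0.0382, 0.1144]
ee_rot: [-0.535, 3.096, 0.0]
force: [0.4, -0.5, -1.3]
width: 0.146
gripper_force: 50.0
```

Emit:
apply_moves --motion '[{"x": 0,"y": 0,"z": -0.05,"yaw": 0,"hand": -1},{"x": 0,"y": 0,"z": -0.05,"yaw": 0,"hand": -1}]'

```text
clock: 15.3
position: [0.4636, 0.0382, 0.1142]
ee_rot: [-0.535, 3.095, -0.0]
force: [0.6, -0.2, 4.7]
width: 0.147
gripper_force: 50.0
```

Emit:
apply_moves --motion '[{"x": 0,"y": 0,"z": -0.05,"yaw": 0,"hand": -1},{"x": 0,"y": 0,"z": -0.05,"yaw": 0,"hand": -1}]'

```text
clock: 15.55
position: [0.4638, 0.0382, 0.1141]
ee_rot: [-0.534, 3.095, -0.001]
force: [-1.2, 0.1, 9.9]
width: 0.149
gripper_force: 50.0
```

Emit:
apply_moves --motion '[{"x": 0,"y": 0,"z": 0.06,"yaw": 0,"hand": -1},{"x": 0,"y": 0.03,"z": 0.06,"yaw": -8,"hand": -1},{"x": 0,"y": 0.05,"z": 0.06,"yaw": -14,"hand": -1},{"x": 0,"y": 0.07,"z": 0.06,"yaw": -20,"hand": -1},{"x": 0,"y": 0.07,"z": 0.06,"yaw": -20,"hand": -1}]'

```text
clock: 16.18
position: [0.4634, 0.0389, 0.1142]
ee_rot: [0.01, 3.142, -0.001]
force: [-1.4, -0.3, 4.4]
width: 0.146
gripper_force: 50.0
```

```bash
python3 -c "
from h import *
o=observe();print(o['force'].round(2),o['ft_torque'].round(3),o['ee_rot'].round(3),o['joints'].round(2))"
```

```text
[-1.37 -0.27  4.38] [ 0.221  0.225 -0.012] [ 1.000e-02  3.142e+00 -1.000e-03] [ 0.38  0.42 -0.74  2.04  0.39  0.82  0.98]
```

Emit:
apply_moves --motion '[{"x": 0.01,"y": 0.02,"z": 0.03,"yaw": -7,"hand": -1},{"x": 0.01,"y": 0.05,"z": 0.03,"yaw": -14,"hand": -1},{"x": 0.02,"y": 0.07,"z": 0.03,"yaw": -20,"hand": -1},{"x": 0.03,"y": 0.09,"z": 0.03,"yaw": -27,"hand": -1},{"x": 0.05,"y": 0.11,"z": 0.03,"yaw": -34,"hand": -1},{"x": 0.06,"y": 0.12,"z": 0.03,"yaw": -40,"hand": -1},{"x": 0.06,"y": 0.12,"z": 0.03,"yaw": -40,"hand": -1}]'

```text
clock: 17.05
position: [0.464, 0.0398, 0.1142]
ee_rot: [1.081, 2.95, -0.001]
force: [-0.3, -0.4, 1.2]
width: 0.151
gripper_force: 50.0
```

```bash
python3 -c "
from h import *
o=observe();print(o['force'].round(2),o['ft_torque'].round(3),o['ee_rot'].round(3))"
```

```text
[-0.3  -0.38  1.18] [-0.196 -0.105  0.023] [ 1.081e+00  2.950e+00 -1.000e-03]
```

Emit:
apply_moves --motion '[{"x": 0.02,"y": 0.02,"z": 0,"yaw": -6,"hand": -1},{"x": 0.04,"y": 0.03,"z": 0,"yaw": -12,"hand": -1},{"x": 0.05,"y": 0.04,"z": 0,"yaw": -16,"hand": -1},{"x": 0.05,"y": 0.04,"z": 0,"yaw": -16,"hand": -1}]'

```text
clock: 17.55
position: [0.465, 0.0408, 0.1143]
ee_rot: [1.479, 2.771, 0.001]
force: [1.9, 1.6, -1.5]
width: 0.146
gripper_force: 50.0
```

```bash
python3 -c "
from h import *
o=observe();print(o['force'].round(2),o['ft_torque'].round(3),o['ee_rot'].round(3))"
```

```text
[ 1.89  1.61 -1.54] [ 0.457 -0.611  0.019] [1.479e+00 2.771e+00 1.000e-03]
```

Emit:
apply_moves --motion '[{"x": 0.01,"y": 0.01,"z": 0,"yaw": -2,"hand": -1},{"x": 0.01,"y": 0.01,"z": 0,"yaw": -3,"hand": -1},{"x": 0.01,"y": 0.01,"z": 0,"yaw": -3,"hand": -1}]'

```text
clock: 17.92
position: [0.465, 0.0408, 0.1144]
ee_rot: [1.555, 2.729, 0.001]
force: [2.4, 2.7, -2.9]
width: 0.151
gripper_force: 50.0
```

```bash
python3 -c "
from h import *
o=observe();print(o['force'].round(2),o['ft_torque'].round(3),o['ee_rot'].round(3))"
```

```text
[ 2.43  2.66 -2.89] [ 0.724 -0.973  0.087] [1.555e+00 2.729e+00 1.000e-03]
```

Emit:
apply_moves --motion '[{"x": 0.04,"y": 0.04,"z": 0,"yaw": 1,"hand": -1},{"x": 0.04,"y": 0.04,"z": 0.05,"yaw": 1,"hand": -1},{"x": 0.04,"y": 0.04,"z": 0.05,"yaw": 1,"hand": -1}]' --newtons 60

```text
clock: 18.3
position: [0.465, 0.0409, 0.1148]
ee_rot: [-1.532, -2.742, 0.0]
force: [2.3, 1.4, -3.0]
width: 0.148
gripper_force: 60.0
```

Emit:
apply_moves --motion '[{"x": 0,"y": 0,"z": 0.1,"yaw": 0,"hand": -1},{"x": 0,"y": 0,"z": 0.2,"yaw": 0,"hand": -1},{"x": 0,"y": 0,"z": 0.3,"yaw": 0,"hand": -1},{"x": 0,"y": 0,"z": 0.4,"yaw": 0,"hand": -1},{"x": 0,"y": 0,"z": 0.5,"yaw": 0,"hand": -1}]'

```text
clock: 18.92
position: [0.4642, 0.0405, 0.1192]
ee_rot: [-1.532, -2.741, 0.002]
force: [2.4, 1.5, -16.7]
width: 0.147
gripper_force: 60.0
```

Emit:
apply_moves --motion '[{"x": 0,"y": 0,"z": 0.1,"yaw": 0,"hand": -1},{"x": 0,"y": 0,"z": 0.2,"yaw": 0,"hand": -1},{"x": 0,"y": 0,"z": 0.3,"yaw": 0,"hand": -1},{"x": 0,"y": 0,"z": 0.4,"yaw": 0,"hand": -1},{"x": 0,"y": 0,"z": 0.5,"yaw": 0,"hand": -1},{"x": 0,"y": 0,"z": 0.6,"yaw": 0,"hand": -1}]'

```text
clock: 19.68
position: [0.4649, 0.0409, 0.1259]
ee_rot: [-1.532, -2.742, 0.0]
force: [0.7, 0.2, -13.9]
width: 0.148
gripper_force: 60.0
```

Emit:
apply_moves --motion '[{"x": 0,"y": 0,"z": 0.1,"yaw": 0,"hand": -1},{"x": 0,"y": 0,"z": 0.25,"yaw": 0,"hand": -1},{"x": 0,"y": 0,"z": 0.4,"yaw": 0,"hand": -1},{"x": 0,"y": 0,"z": 0.55,"yaw": 0,"hand": -1},{"x": 0,"y": 0,"z": 0.7,"yaw": 0,"hand": -1},{"x": 0,"y": 0,"z": 0.85,"yaw": 0,"hand": -1}]'

```text
clock: 20.42
position: [0.4654, 0.0412, 0.1348]
ee_rot: [1.532, 2.742, 0.001]
force: [-0.8, 0.7, -3.8]
width: 0.15
gripper_force: 60.0
```

Emit:
apply_moves --motion '[{"x": 0,"y": 0,"z": 0.2,"yaw": 0,"hand": -1},{"x": 0,"y": 0,"z": 0.4,"yaw": 0,"hand": -1},{"x": 0,"y": 0,"z": 0.6,"yaw": 0,"hand": -1},{"x": 0,"y": 0,"z": 0.8,"yaw": 0,"hand": -1},{"x": 0,"y": 0,"z": 1.1,"yaw": 0,"hand": -1},{"x": 0,"y": 0,"z": 1.4,"yaw": 0,"hand": -1},{"x": 0,"y": 0,"z": 1.4,"yaw": 0,"hand": -1}]'

```text
clock: 21.3
position: [0.4652, 0.041, 0.1486]
ee_rot: [1.532, 2.742, 0.0]
force: [0.3, -0.4, -4.6]
width: 0.148
gripper_force: 60.0
```

```bash
python3 -c "
from h import *
o=observe();print(o['force'].round(2),o['ft_torque'].round(3),o['joints'].round(2))
im=get_image('scene');cv2.imwrite('pics/s6.png',im)
print([(q,[(a['rect'],round(a['p'],2)) for a in recognise(q,'scene')[:2]]) for q in ('follower','mould')])
cv2.imwrite('pics/s6c.png',cv2.resize(im[110:300,180:400],None,fx=3,fy=3,interpolation=cv2.INTER_CUBIC))"
```

```text
[ 0.27 -0.37 -4.58] [-0.02  -0.089  0.008] [ 0.21  0.32 -0.51  2.01  0.21  0.86  0.14]
[('follower', [([262.7, 209.6, 297.6, 247.3], 0.65)]), ('mould', [([252.4, 219.2, 306.4, 270.6], 0.59), ([311.0, 154.9, 333.3, 178.5], 0.58)])]
```

View pics/s6c.png

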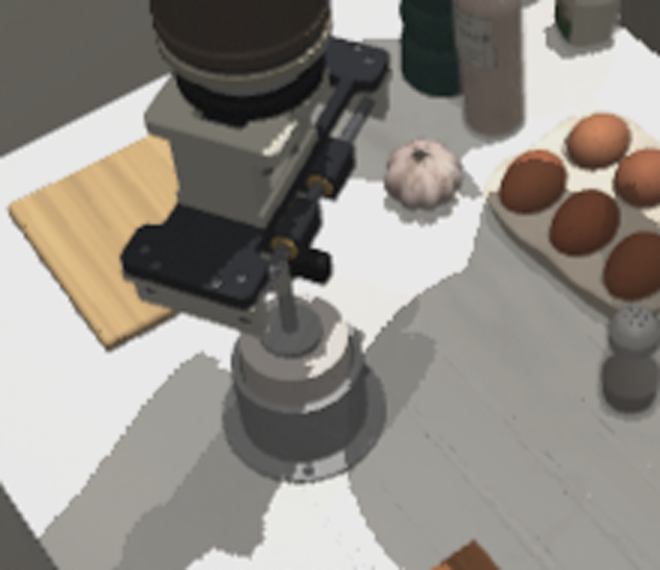

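Emit:
apply_moves --motion '[{"x": 0,"y": 0,"z": 1,"yaw": 0,"hand": -1},{"x": 0,"y": 0,"z": 2.5,"yaw": 0,"hand": -1},{"x": 0,"y": 0,"z": 4,"yaw": 0,"hand": -1},{"x": 0,"y": 0.8,"z": 5,"yaw": 0,"hand": -1},{"x": 0,"y": 3.5,"z": 5,"yaw": 0,"hand": -1},{"x": 0,"y": 7,"z": 5,"yaw": 0,"hand": -1},{"x": 0,"y": 10.5,"z": 5,"yaw": 0,"hand": -1},{"x": 0,"y": 14,"z": 5,"yaw": 0,"hand": -1},{"x": 0,"y": 17,"z": 5,"yaw": 0,"hand": -1},{"x": 0,"y": 19,"z": 5,"yaw": 0,"hand": -1}]'

```text
clock: 22.7
position: [0.4646, 0.2333, 0.1989]
ee_rot: [-1.53, -2.743, -0.001]
force: [0.2, -0.5, -3.1]
width: 0.15
gripper_force: 60.0
```

Emit:
apply_moves --motion '[{"x": 0,"y": 0.6,"z": 0,"yaw": 0,"hand": -1},{"x": 0,"y": 0.6,"z": -1.5,"yaw": 0,"hand": -1},{"x": 0,"y": 0.6,"z": -3,"yaw": 0,"hand": -1},{"x": 0,"y": 0.6,"z": -5,"yaw": 0,"hand": -1},{"x": 0,"y": 0.6,"z": -6.5,"yaw": 0,"hand": -1},{"x": 0,"y": 0.6,"z": -7.2,"yaw": 0,"hand": -1},{"x": 0,"y": 0.6,"z": -7.2,"yaw": 0,"hand": -1},{"x": 0,"y": 0.6,"z": -7.2,"yaw": 0,"hand": -1}]'

```text
clock: 23.7
position: [0.4654, 0.2373, 0.1269]
ee_rot: [1.532, 2.742, 0.001]
force: [-0.6, 0.7, -3.7]
width: 0.148
gripper_force: 60.0
```

```bash
python3 - <<'E'
from h import *
print(observe()["force"],observe()["position"],observe()["joints"].round(2))
m=camera_model("wrist");im=get_image("wrist")
for q in ("board","follower"):
    r=silhouettes(q,"wrist")
    print(q,[(a["rect"],round(a["p"],2)) for a in r[:2]])
cv2.imwrite("pics/w7.png",im);np.save("pics/w7.npy",m["T"])
E
```

```text
[-0.6111654   0.74554716 -3.69288044] [0.46542337 0.23725335 0.12685475] [-0.16  0.44 -0.55  1.91  0.3   0.87 -0.31]
board [([210.1, 80.7, 437.9, 262.7], 0.58)]
follower [([271.2, 169.6, 361.2, 245.5], 0.82)]
```

View pics/w7.png

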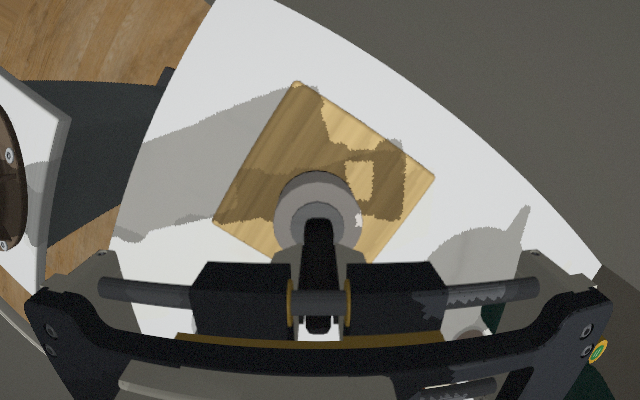

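```bash
python3 - <<'E'
from h import *
m=camera_model("wrist");m["T"]=np.load("pics/w7.npy")
a,b,c=[atz("wrist",u,v,.012,m)[:2] for u,v in [(434,178),(213,222),(297,82)]]
print(a,b,c,(a+b)/2,np.linalg.norm(a-b))
E
```

```text
[0.54633759 0.3140157 ] [0.3881627  0.16428501] [0.3928244  0.31894162] [0.46725015 0.23915036] 0.2178039847297712
```

Emit:
apply_moves --motion '[{"x": 0.1,"y": 0.1,"z": -0.2,"yaw": 0,"hand": -1},{"x": 0.1,"y": 0.1,"z": -0.5,"yaw": 0,"hand": -1},{"x": 0.1,"y": 0.1,"z": -0.8,"yaw": 0,"hand": -1},{"x": 0.1,"y": 0.1,"z": -0.95,"yaw": 0,"hand": -1},{"x": 0.1,"y": 0.1,"z": -1.05,"yaw": 0,"hand": -1},{"x": 0.1,"y": 0.1,"z": -1.15,"yaw": 0,"hand": -1},{"x": 0.1,"y": 0.1,"z": -1.25,"yaw": 0,"hand": -1},{"x": 0.1,"y": 0.1,"z": -1.25,"yaw": 0,"hand": -1}]'

```text
clock: 24.85
position: [0.4663, 0.238, 0.114]
ee_rot: [1.533, 2.742, 0.001]
force: [1.1, -1.5, -0.5]
width: 0.146
gripper_force: 60.0
```

Emit:
apply_moves --motion '[{"x": 0,"y": 0,"z": -0.1,"yaw": 0,"hand": -1},{"x": 0,"y": 0,"z": -0.15,"yaw": 0,"hand": -1},{"x": 0,"y": 0,"z": -0.15,"yaw": 0,"hand": -1}]'

```text
clock: 25.22
position: [0.4661, 0.238, 0.1123]
ee_rot: [1.533, 2.742, 0.0]
force: [1.1, 0.2, -1.4]
width: 0.149
gripper_force: 60.0
```

Emit:
apply_moves --motion '[{"x": 0,"y": 0,"z": -0.05,"yaw": 0,"hand": -1},{"x": 0,"y": 0,"z": -0.05,"yaw": 0,"hand": -1}]'

```text
clock: 25.48
position: [0.4661, 0.2381, 0.1122]
ee_rot: [1.532, 2.742, 0.0]
force: [-1.1, -1.5, 4.0]
width: 0.148
gripper_force: 60.0
```

Emit:
apply_moves --motion '[{"x": 0,"y": 0,"z": 0.05,"yaw": 0,"hand": -0.65},{"x": 0,"y": 0,"z": 0.05,"yaw": 0,"hand": 0},{"x": 0,"y": 0,"z": 0.05,"yaw": 0,"hand": 0.2},{"x": 0,"y": 0,"z": 0.05,"yaw": 0,"hand": 0.2},{"x": 0,"y": 0,"z": 1,"yaw": 0,"hand": 0.2},{"x": 0,"y": 0,"z": 3,"yaw": 0,"hand": 0.2},{"x": 0,"y": 0,"z": 6,"yaw": 0,"hand": 0.2},{"x": 0,"y": 0,"z": 10,"yaw": 0,"hand": 0.2},{"x": 0,"y": 0,"z": 13,"yaw": 0,"hand": 0.2},{"x": 0,"y": 0,"z": 13,"yaw": 0,"hand": 0.2}]'

```text
clock: 26.72
position: [0.4671, 0.239, 0.2448]
ee_rot: [1.531, 2.74, 0.007]
force: [0.4, 0.5, -1.1]
width: 0.604
gripper_force: 0.0
```

```bash
python3 - <<'E'
from h import *
print(observe()["force"])
m=camera_model("wrist");im=get_image("wrist")
r=silhouettes("follower","wrist")[0];print(r["rect"],r["p"]);u=(r["rect"][0]+r["rect"][2])/2
for q in("follower","puller_grip","board"):
    get_image("top");print(q,[(a["rect"],round(a["p"],2)) for a in recognise(q,"top")[:2]])
    get_image("scene");print(q,[(a["rect"],round(a["p"],2)) for a in recognise(q,"scene")[:2]])
h=im[60:340,120:520];cv2.imwrite("pics/w8.png",cv2.resize(h,None,fx=2,fy=2))
E
```

```text
[ 0.44968277  0.4554695  -1.07028329]
[289.2, 153.1, 345.4, 207.9] 0.76
follower [([250.4, 228.5, 262.7, 237.9], 0.49)]
follower [([213.7, 159.3, 247.3, 200.0], 0.89)]
puller_grip []
puller_grip [([203.7, 137.3, 237.5, 176.7], 0.77)]
board [([237.7, 209.3, 280.2, 251.3], 0.95), ([272.9, 163.6, 295.9, 183.8], 0.6)]
board [([185.2, 149.2, 276.9, 225.1], 0.77)]
```

View pics/w8.png

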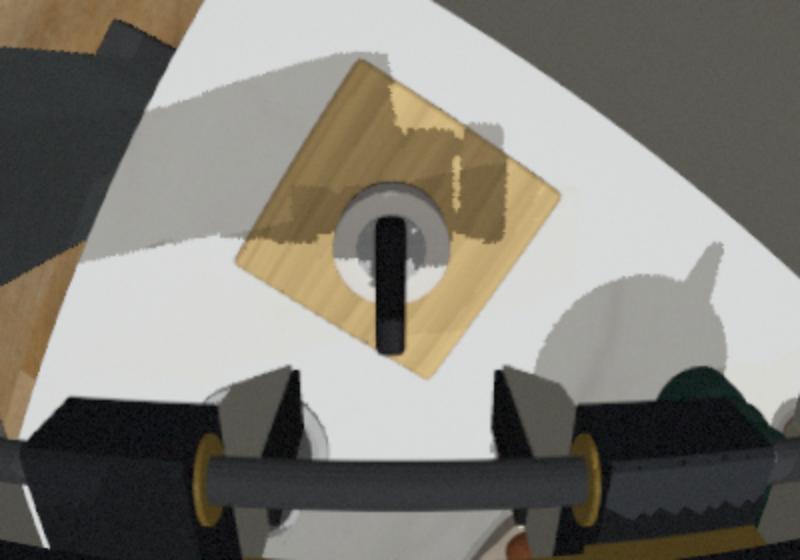

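```bash
python3 - <<'E'
from h import *
P=lambda u,v,z:atz("wrist",120+u/2,60+v/2,z)[:2]
c=np.mean([P(u,v,.012) for u,v in [(360,58),(560,197),(428,380),(236,263)]],0);f=P(391.5,245,.056)
print(c,f,np.linalg.norm(c-f))
if np.linalg.norm(c-f)<.01: print(sign_off())
E
```

```text
[0.46472322 0.23804778] [0.46283009 0.23638248] 0.0025213428346850374
the job is handed in; nothing more can be done
None
```

The job is handed in at about 27 s on the robot clock: the follower stands upright on the board, about 2.5 mm off centre by camera, with the puller still in it after being turned about 79° to its stop. The garlic, shaker and mug were not touched.

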